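# Nudge the proud battery cell flush in the stacking fixture

## Task

One of the six battery cells in the stacking fixture stands out towards the robot. With the fingertips, gently push that cell straight back along its nest until it rests against the back fence, flush with the row, without lifting it and without touching the other cells or disturbing the things around the fixture; then withdraw.

Things in the scene. Friction and masses are not known exactly. Their poses are not given: they have to be found in the camera images.
- proud_cell: the cell that stands out: upright prismatic battery cell, dark blue, 148 mm long (x), 27 wide (y), 90 high, on top two flat 6 mm aluminium terminals. All six cells look alike; this one starts 14 to 28 mm nearer the robot than the rest, at any place in the row. Origin: centre of its underside, 18 mm above the bench; x along its nest, away from the robot; z up. 0.55 to 0.9 kg
- push_face (a point): centre of that cell's narrow end face towards the robot (27 mm wide, 90 mm high, 63 mm above the bench), the face to push; axes as the cell's. The cell slides at 2 to 5 N, stays where it is left, and stops hard at the back fence. Never press it with more than 30 N
- fixture: stacking fixture, fixed: 12 mm aluminium base plate 200 x 360 mm, reaching 95 mm to the front of its origin, 135 mm to +y, 225 mm to -y. Six black nests at 32 mm pitch, y = -80 to +80 mm, guide the cells along x; cells 5 mm apart, tops 108 mm above the bench, terminals 114. Origin: underside, under the middle of the row; x away from the robot along the nests, y along the row, z up
- home_line (a point): middle of the row's flush front line, 63 mm above the bench, axes as the fixture's: cells that are home have their front end faces at x = 0 here, within 1 mm, and stop there against the back fence (fence top 72 mm above the bench, 149 mm behind this line). In front of the line nothing is higher than the 12 mm base plate for 120 mm, along the whole row
- end_plate (a point): centre of the top of the fixed end plate at the row's +y end, 92 mm above the bench, 136 mm long in x; its like stands at the -y end, with a screw and black hand wheel (91 mm high, to 236 mm from the fixture's origin) beyond it. None of them reaches in front of the cells
- cell_a: battery cell of the same make as proud_cell, already standing home in its nest against the back fence; leave it alone. Origin and axes as for proud_cell.
- cell_b: battery cell of the same make as proud_cell, already standing home in its nest against the back fence; leave it alone. Origin and axes as for proud_cell.
- cell_c: battery cell of the same make as proud_cell, already standing home in its nest against the back fence; leave it alone. Origin and axes as for proud_cell.
- cell_d: battery cell of the same make as proud_cell, already standing home in its nest against the back fence; leave it alone. Origin and axes as for proud_cell.
- cell_e: battery cell of the same make as proud_cell, already standing home in its nest against the back fence; leave it alone. Origin and axes as for proud_cell.
- spray_can: spray can standing on the bench past the +y end of the fixture, 58 mm diameter, 160 mm high; origin under its centre. Bystander.
- screwdriver: screwdriver with black handle, 200 mm long, lying on the bench past the +y end of the fixture; its length is along x. Bystander.
- nut_bin: open grey plastic bin with nuts, 100 x 130 mm, 45 mm high, past the hand wheel at the -y end; origin under its centre. Bystander.
- busbar: small aluminium bridge-shaped busbar link, 64 x 22 mm, 8 mm high, lying on the bench in front of the -y end of the fixture, clear of the row; origin under its centre. Bystander.
Not all that is in view belongs to the job. What is shaped like the proud_cell but brown or pink is not meant.

How it is judged:
At the end, for the whole second after the job is handed in: The proud cell stands upright and at rest on its nest floor, its origin within 2.5 mm of the home position along the fixture's x (flush against the back fence); the other five cells are within 3 mm and the bystanders within 10 mm of where they were (x of proud_cell in the frame of fixture between -0.0025 and 0.003 m and angle between proud_cell's own z axis and vertical below 0.03 rad and linear speed of proud_cell below 0.01 m/s and height (world z) of proud_cell below 0.0205 m and distance of each of cell_a, cell_b, cell_c, cell_d, cell_e from where it was at the start of the episode below 0.003 m and distance of each of spray_can, screwdriver, nut_bin, busbar from where it was at the start of the episode below 0.01 m); the robot touches nothing.
It fails at once if the proud cell is lifted or tipped (height (world z) of proud_cell above 0.024 m or angle between proud_cell's own z axis and vertical above 0.1 rad).
It fails at once if the proud cell is pressed with more than 30 N (contact force between the arm and proud_cell above 30 N).
It fails at once if another cell is touched (over 2 N) (contact force between the arm and cell_a above 2 N or contact force between the arm and cell_b above 2 N or contact force between the arm and cell_c above 2 N or contact force between the arm and cell_d above 2 N or contact force between the arm and cell_e above 2 N).
It fails at once if another cell is shifted by more than 4 mm (distance of any of cell_a, cell_b, cell_c, cell_d, cell_e from where it was at the start of the episode above 0.004 m).
It fails at once if a thing beside the fixture is moved by more than 15 mm (distance of any of spray_can, screwdriver, nut_bin, busbar from where it was at the start of the episode above 0.015 m).
It also fails if it takes over 35 s, if anything falls off the work surface, if the arm or the gripper's body presses on something with over 40 N, if the wrist force passes 120 N, or if a joint passes its speed limit or range.

## Robot

A 6-joint arm with a two-finger parallel gripper is mounted at the origin on the work surface. World frame = base frame: x ahead of the robot, y to its left, z up, the work surface at z = 0. Lengths are in m, angles in rad, forces in N, time in s.
With the tool pointing down it reaches from about 0.3 to 1 m from the base axis. Payload 5.1 kg.
Tool frame: the origin (TCP) lies on the mounting face of the last link; the fingertips stand 190 mm ahead of it and the grasp point (between the pads) lies 171 mm ahead of it; z points along the fingers, y is the line along which they close (so a half turn about z gives the same grasp; the last joint's range is limited). The gripper opens to 95 mm and grips with 3 to 60 N. Pads are 20 mm wide; open, the fingers measure 119 mm over their backs; the gripper's body (75 mm by 180 mm) begins 59 mm behind the grasp point.
Start: joints at [-1.306, 0.124, 1.65, -0, 1.367, -0.083], TCP at [0.222, -0.611, 0.405] pointing down, gripper open.
Joint ranges: [-2.61, 2.61], [-1.02, 2.33], [0.03, 2.71], [-1.35, 4.49], [0.32, 2.68], [-2.91, 2.91]. Speed limits (rad/s): [2.57, 2.57, 3.14, 3.14, 3.14, 3.14].

## Interface

Orientations are given as a 3x3 rotation matrix whose columns are the frame's x, y, z axes.
In Python, from cell import bot gives the robot as it stands. The module is installed in compiled form; this text tells all that it offers.
- The arm moves only by the shell command python3 -m creep 'ROWS' [FORCE]. ROWS is a JSON object of lists of equal length, an entry for each row: "gripper": the opening, from 0 (shut) to 1 (fully open); "slide": the shift along the tool's x, y, z in m, a list of three; "dr": the turn, a rotation vector about the tool's x, y, z in degrees, a list of three. A call has exactly 10 rows; each row shifts and turns the commanded pose from where the row before left it, along the tool's axes as they then stand; what a row does not reach is not made up. A row lasts 1/10 s, in which the tool goes at most 50 mm and 8.59 degrees, less where a joint would pass 70% of its speed; a pose out of reach is approached as far as the arm can. A call is refused whole if a number of a shift passes 0.05 or a number of a turn 8.59, either way. A call with a gripper value outside its range is refused whole. The fingers move at their own pace and stop on an object; FORCE is the grip in N (left out, the last holds). Time passes only in rows, so rows that do not move let the fingers close, or fill a call up. It gives the time, the measured TCP pose, the force, the opening and the grip force at its end, in the units of the state.
- bot.state(): the state, without advancing time (a new reading comes with each control period).
- bot.snapshot(name): name is "scene" or "top" or "wrist"; returns the picture (480x640x3 uint8, blue, green, red); there is no depth.
- bot.calibration(name): a dict with "intrinsics" (3x3 intrinsics, pixels), "D" ([k1, k2, p1, p2, k3] as OpenCV has them; the pictures are not rectified), "extrinsics" (4x4, takes a point from world to camera coordinates); the wrist camera has in their place "T_tool_cam" (4x4, takes a point from camera to tool coordinates, whose origin is the TCP and whose axes are the flange's). Camera axes: x right, y down, z forward; pixel columns grow to the right and rows downward; lengths in m; the calibration is good to about 2 mm. A picture is of the moment at which its call begins: read the wrist's pose just before it. calibration takes no time and is no camera call.
- bot.sign_off(): hands the job in; it is judged then, once.
The state is a dict: "clock": time; "q": joint angles; "joint_velocities": joint speeds; "joint_efforts": joint torques, N m; "tcp_pos": TCP position; "tcp_rot": TCP orientation; "ft_force": force on the tool from outside, world axes, zero at the start; "moment": the same for the moment, N m; "opening": opening from 0.0 (shut) to 1.0 (fully open); "gripper_force": force on a finger pad.
Only numpy, scipy, OpenCV 4.12 (cv2) and the standard library are available. Lean on these libraries where they do the work, as an engineer would, in place of code of your own. Each camera call takes 0.05 s, during which the arm holds its last target. There are 200 camera calls.

## Working session

There is one attempt and no reset: what is moved stays moved. The work goes in short steps, Python scripts to look and compute and a shell command to move; the robot and the scene stay as the last step left them, time stands still between calls to the robot, and variables do not carry over. Pictures are saved under pics/ and viewed, at most 10 in all, crops included, and the job is handed in when it is done.

```bash
mkdir -p pics; python3 - <<'E'
from cell import bot
import cv2,numpy as np
for n in("scene","top"):
    cv2.imwrite(f"pics/{n}0.png",bot.snapshot(n))
    c=bot.calibration(n);print(n,np.round(c["intrinsics"],1).tolist(),c["D"],np.round(c["extrinsics"],4).tolist())
s=bot.state();print(s["clock"],s["tcp_pos"],np.round(s["tcp_rot"],3).tolist(),s["opening"])
E
```

```text
scene [[468.1, 0.0, 314.2], [0.0, 468.1, 237.4], [0.0, 0.0, 1.0]] [-0.0194329  0.         0.         0.         0.       ] [[-0.8762, 0.482, -0.0022, 0.4581], [0.3872, 0.7012, -0.5987, -0.1285], [-0.287, -0.5254, -0.801, 1.324], [0.0, 0.0, 0.0, 1.0]]
top [[590.1, 0.0, 309.0], [0.0, 590.1, 239.9], [0.0, 0.0, 1.0]] [-0.10815935  0.          0.          0.          0.        ] [[0.1031, -0.9947, 0.0046, -0.0421], [-0.9714, -0.1016, -0.2147, 0.512], [0.214, 0.0177, -0.9767, 1.071], [0.0, 0.0, 0.0, 1.0]]
0.1 [ 0.2214439  -0.61087245  0.40362292] [[0.94, 0.341, -0.001], [0.341, -0.94, 0.002], [0.0, -0.002, -1.0]] 0.9998126402015104
```

View pics/top0.png

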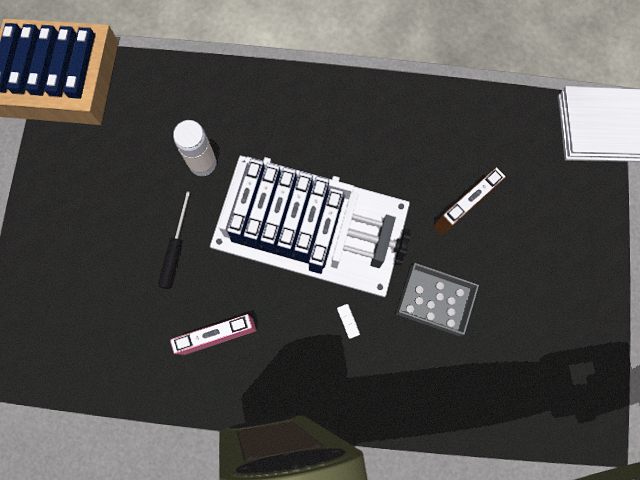

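View pics/scene0.png

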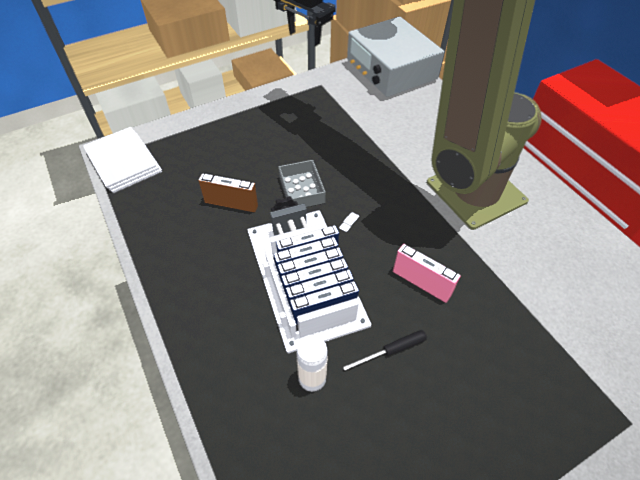

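Top view: a row of six blue cells, with the rightmost (-y end) standing out, its front terminal at about (320,253). Lookalikes are the five home cells in the row, the pink cell (213,334), the brown one (470,200) and the tray cells (45,60). I choose the rightmost cell in the row and check it in a crop.

```bash
python3 - <<'E'
import cv2
i=cv2.imread("pics/top0.png")[150:300,205:405]
cv2.imwrite("pics/c1.png",cv2.resize(i,None,fx=4,fy=4,interpolation=cv2.INTER_CUBIC))
E
cat > h.py <<'E'
import cv2,numpy as np
from cell import bot
def ray(n,uv,s=None):
    c=bot.calibration(n);K=np.array(c["intrinsics"])
    p=cv2.undistortPoints(np.array(uv,float).reshape(-1,1,2),K,np.array(c["D"])).reshape(-1,2)
    d=np.c_[p,np.ones(len(p))]
    if n=="wrist":
        T=np.eye(4);T[:3,:3]=s["tcp_rot"];T[:3,3]=s["tcp_pos"];E=T@np.array(c["T_tool_cam"])
    else: E=np.linalg.inv(np.array(c["extrinsics"]))
    return E[:3,3],d@E[:3,:3].T
def atz(n,uv,z,s=None):
    o,d=ray(n,uv,s);return o+d*((z-o[2])/d[:,2])[:,None]
def tri(*rs):
    A=0;b=0
    for o,d in rs:
        d=d/np.linalg.norm(d);P=np.eye(3)-np.outer(d,d);A=A+P;b=b+P@o
    return np.linalg.solve(A,b)
E
python3 - <<'E'
from h import *
print(atz("top",[(241,156),(211,247),(386,296),(409,202)],.012).round(4))
print(atz("scene",[(248,228),(290,350),(369,322),(318,211)],.012).round(4))
E
```

```text
[[ 0.6843  0.1692  0.012 ]
 [ 0.4886  0.2039  0.012 ]
 [ 0.4273 -0.1491  0.012 ]
 [ 0.6223 -0.1812  0.012 ]]
[[ 0.6204 -0.1846  0.012 ]
 [ 0.6783  0.1723  0.012 ]
 [ 0.4893  0.1991  0.012 ]
 [ 0.4305 -0.1464  0.012 ]]
```

View pics/c1.png

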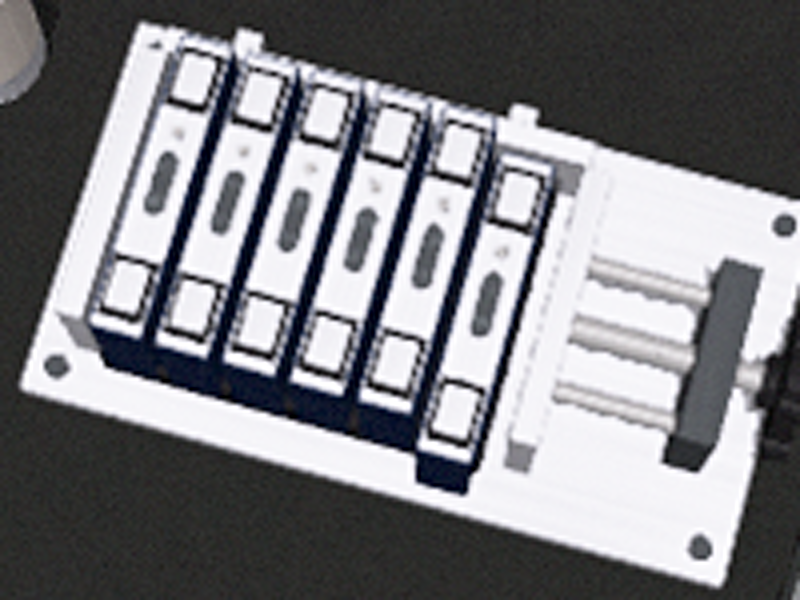

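The crop confirms it: the rightmost cell (fixture y = -80 mm) stands out, and its front top edge is at about px (310,262)-(324.5,266). Next I compute the pose and the move.

```bash
cat > plan.py <<'E'
from h import *
P=np.r_[atz("top",[(241,156),(211,247),(386,296),(409,202)],.012),atz("scene",[(318,211),(248,228),(290,350),(369,322)],.012)[[2,0,1,3]]*0+atz("scene",[(290,350),(369,322),(318,211),(248,228)],.012)][:,:2]
M=np.tile([[.105,.135],[-.095,.135],[-.095,-.225],[.105,-.225]],(2,1))
a=P-P.mean(0);b=M-M.mean(0)
th=np.arctan2((b[:,0]*a[:,1]-b[:,1]*a[:,0]).sum(),(a*b).sum())
R=np.array([[np.cos(th),-np.sin(th)],[np.sin(th),np.cos(th)]]);t=P.mean(0)-R@M.mean(0)
E
sed -i 's/atz("scene",\[(318.*\*0+//' plan.py
python3 - <<'E'
from plan import *
print("yaw",np.degrees(th),"org",t.round(4),"res mm",((P-M@R.T-t)*1e3).round(1).tolist())
fx=lambda p:((p[:,:2]-t)@R).round(4).tolist()
c=lambda u:[(205+x/4,150+y/4) for x,y in u]
# front top edges: proud; others at z=.108
print("proud front edge",fx(atz("top",c([(420,448),(478,465)]),.108)))
print("home front edge",fx(atz("top",c([(92,320),(145,335),(358,393),(414,408)]),.108)))
s=bot.state()
Rt=np.array(s["tcp_rot"]);print("tool yaw",np.degrees(np.arctan2(Rt[1,0],Rt[0,0])))
g=np.r_[R@[-.074-.075,-.080]+t,.30];print("goal",g,"tool delta",(Rt.T@(g-s["tcp_pos"])).round(4))
E
```

```text
yaw -9.695187489375593 org [0.5578 0.0556] res mm [[0.3, -1.8], [1.7, -0.8], [1.1, 1.1], [-1.1, 2.7], [-5.7, 1.3], [2.4, -5.6], [4.3, 3.8], [-3.0, -0.7]]
proud front edge [[-0.086, -0.0669], [-0.0865, -0.0941]]
home front edge [[-0.0693, 0.0934], [-0.0695, 0.068], [-0.0692, -0.033], [-0.069, -0.0593]]
tool yaw 19.925584655981964
goal [0.39743405 0.00184354 0.3       ] tool delta [ 0.3743 -0.5159  0.1046]
```

```bash
python3 -m creep '{"gripper":[0,0,0,0,0,0,0,0,0,0],"slide":[[0.028,-0.039,0.005],[0.028,-0.039,0.005],[0.028,-0.039,0.005],[0.028,-0.039,0.005],[0.028,-0.039,0.005],[0.028,-0.039,0.005],[0.028,-0.039,0.005],[0.028,-0.039,0.005],[0.028,-0.039,0.005],[0.028,-0.039,0.005]],"dr":[[0,0,0],[0,0,0],[0,0,0],[0,0,0],[0,0,0],[0,0,0],[0,0,0],[0,0,0],[0,0,0],[0,0,0]]}' 30
python3 -m creep '{"gripper":[0,0,0,0,0,0,0,0,0,0],"slide":[[0.028,-0.039,0.005],[0.028,-0.039,0.005],[0.028,-0.039,0.005],[0,0,0],[0,0,0],[0,0,0],[0,0,0],[0,0,0],[0,0,0],[0,0,0]],"dr":[[0,0,0],[0,0,0],[0,0,0],[0,0,7.4],[0,0,7.4],[0,0,7.4],[0,0,7.4],[0,0,0],[0,0,0],[0,0,0]]}'
python3 - <<'E'
from h import *
import pickle
s=bot.state();i=bot.snapshot("wrist");pickle.dump(s,open("s1.pkl","wb"))
cv2.imwrite("pics/w1.png",i);print(s["clock"],s["tcp_pos"],s["opening"],s["ft_force"],np.array(s["tcp_rot"]).round(4).tolist())
E
```

```text
clock: 1.1
tcp_pos: [0.3516, -0.1471, 0.3543]
tcp_rot: [[0.94, 0.34, 0.0], [0.34, -0.94, -0.0], [0.0, 0.0, -1.0]]
ft_force: [0.9, 1.6, 0.4]
opening: 0.214
gripper_force: 0.0
clock: 2.1
tcp_pos: [0.3908, -0.0105, 0.3396]
tcp_rot: [[0.986, -0.166, -0.0], [-0.166, -0.986, 0.0], [-0.0, -0.0, -1.0]]
ft_force: [0.5, -0.3, 1.0]
opening: 0.005
gripper_force: 0.0
2.1 [ 0.39083487 -0.01045067  0.3396155 ] 0.004632690792458248 [ 0.51944034 -0.25527525  1.01167897] [[0.986, -0.1665, -0.0002], [-0.1665, -0.986, 0.0], [-0.0002, -0.0, -1.0]]
```

View pics/w1.png

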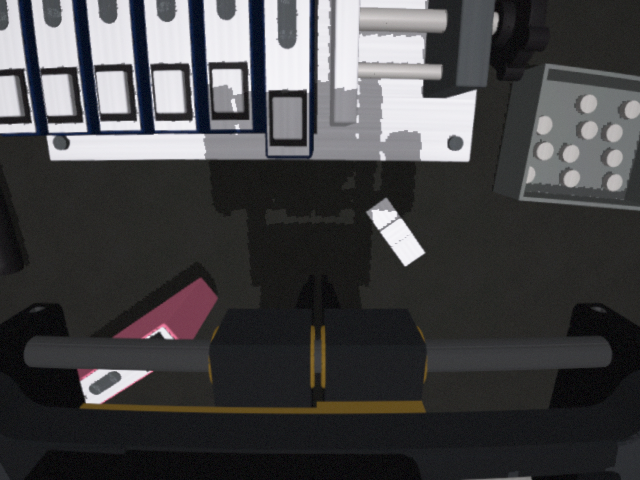

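Wrist view: the proud cell's front top edge runs (267,157)-(311,157), and the home cells' top front edges lie at row ~133. The base plate's front corners are (50,160) and (470,160). The closed fingers point at about (318,290).

```bash
python3 - <<'E'
from h import *
import pickle
s=pickle.load(open("s1.pkl","rb"));Rt=np.array(s["tcp_rot"])
W=[(267,157),(311,157),(208,132),(250,131)]
p=atz("wrist",W,.108,s);print("w z=.108",p.round(4).tolist());print("tool",((p-s["tcp_pos"])@Rt).round(4).tolist())
q=atz("wrist",[(50,160),(470,160)],.012,s);d=q[0]-q[1];print("plate",q.round(4).tolist(),np.hypot(*d[:2]),"yaw",np.degrees(np.arctan2(-d[0],d[1])))
T=[(310,262),(324.5,266.25),(205+358/4,150+393/4),(205+414/4,150+408/4)]
for a,b in zip(W,T):
    o,d=ray("wrist",[a],s);o2,d2=ray("top",[b]);print("tri",tri((o,d[0]),(o2,d2[0])).round(4))
E
```

```text
w z=.108 [[0.4608, 0.0068, 0.108], [0.4566, -0.018, 0.108], [0.4802, 0.0369, 0.108], [0.4765, 0.0133, 0.108]]
tool [[0.0662, -0.0286, 0.2316], [0.0661, -0.0035, 0.2316], [0.0803, -0.0616, 0.2316], [0.0806, -0.0377, 0.2316]]
plate [[0.4891, 0.2071, 0.012], [0.4276, -0.1469, 0.012]] 0.35926538233774774 yaw -9.857272408582434
tri [0.4606 0.0048 0.1166]
tri [ 0.4564 -0.0203  0.1121]
tri [0.4803 0.0336 0.1215]
tri [0.4752 0.0087 0.1326]
```

```bash
python3 -m creep '{"gripper":[0,0,0,0,0,0,0,0,0,0],"slide":[[0,-0.008,0.023],[0,-0.0085,0.023],[0,0,0.023],[0,0,0.023],[0.015,0,0],[0.015,0,0],[0.01,0,0],[0,0,0],[0,0,0],[0,0,0]],"dr":[[0,0,0.2],[0,0,0],[0,0,0],[0,0,0],[0,0,0],[0,0,0],[0,0,0],[0,0,0],[0,0,0],[0,0,0]]}'
python3 - <<'E'
from h import *
import pickle
s=bot.state();i=bot.snapshot("wrist");pickle.dump(s,open("s2.pkl","wb"))
cv2.imwrite("pics/w2.png",i);print(s["clock"],s["tcp_pos"],s["ft_force"])
E
```

```text
clock: 3.15
tcp_pos: [0.4327, -0.0009, 0.2477]
tcp_rot: [[0.985, -0.171, -0.0], [-0.171, -0.985, 0.0], [-0.0, -0.0, -1.0]]
ft_force: [-0.8, 0.2, -0.4]
opening: 0.004
gripper_force: 0.0
3.15 [ 0.43267033 -0.00089982  0.24767044] [-0.76680933  0.18552796 -0.39657552]
```

View pics/w2.png

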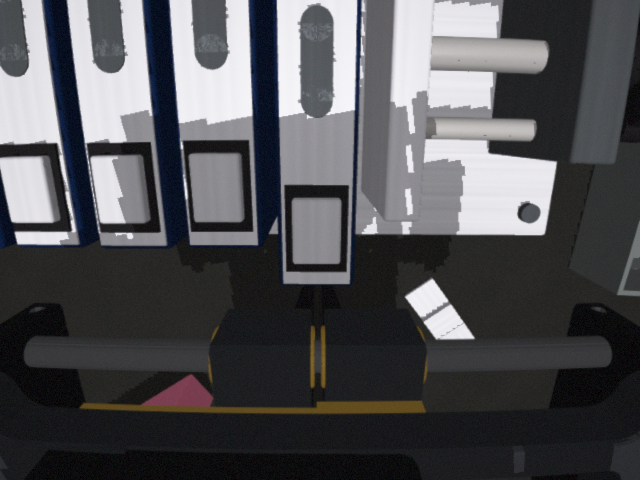

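Well centred: the cell spans columns 280-351 and the fingers are at 318. The proud edge is at row 284 and the home edges at row 245.

```bash
python3 - <<'E'
from h import *
import pickle
s=pickle.load(open("s2.pkl","rb"));Rt=np.array(s["tcp_rot"])
print(((atz("wrist",[(281,284),(350,284),(170,245.5),(255,244.5)],.108,s)-s["tcp_pos"])@Rt).round(4).tolist())
E
python3 -m creep '{"gripper":[0,0,0,0,0,0,0,0,0,0],"slide":[[0.006,0,0],[0.004,0,0],[0.002,0,0],[0.002,0,0],[0.002,0,0],[0.002,0,0],[0.002,0,0],[0.001,0,0],[0,0,0],[0,0,0]],"dr":[[0,0,0],[0,0,0],[0,0,0],[0,0,0],[0,0,0],[0,0,0],[0,0,0],[0,0,0],[0,0,0],[0,0,0]]}'
```

```text
[[0.0272, -0.0126, 0.1397], [0.0272, 0.0119, 0.1397], [0.0415, -0.051, 0.1397], [0.0419, -0.0212, 0.1397]]
clock: 4.2
tcp_pos: [0.4538, -0.0046, 0.2476]
tcp_rot: [[0.985, -0.171, 0.0], [-0.171, -0.985, -0.0], [0.0, 0.0, -1.0]]
ft_force: [-0.6, 0.6, -0.8]
opening: 0.004
gripper_force: 0.4
```

```bash
python3 -m creep '{"gripper":[0,0,0,0,0,0,0,0,0,0],"slide":[[0.001,0,0],[0.001,0,0],[0.001,0,0],[0.001,0,0],[0.001,0,0],[0.001,0,0],[0.001,0,0],[0.001,0,0],[0,0,0],[0,0,0]],"dr":[[0,0,0],[0,0,0],[0,0,0],[0,0,0],[0,0,0],[0,0,0],[0,0,0],[0,0,0],[0,0,0],[0,0,0]]}'
python3 - <<'E'
from h import *
import pickle
s=bot.state();i=bot.snapshot("wrist");pickle.dump(s,open("s3.pkl","wb"))
cv2.imwrite("pics/w3.png",i);print(s["clock"],s["tcp_pos"],s["ft_force"])
E
```

```text
clock: 5.2
tcp_pos: [0.4618, -0.006, 0.2479]
tcp_rot: [[0.985, -0.171, 0.0], [-0.171, -0.985, -0.0], [0.0, -0.0, -1.0]]
ft_force: [-1.9, -0.2, -0.4]
opening: 0.002
gripper_force: 0.5
5.2 [ 0.46182312 -0.00597068  0.24788603] [-1.86638586 -0.1544246  -0.43385606]
```

View pics/w3.png

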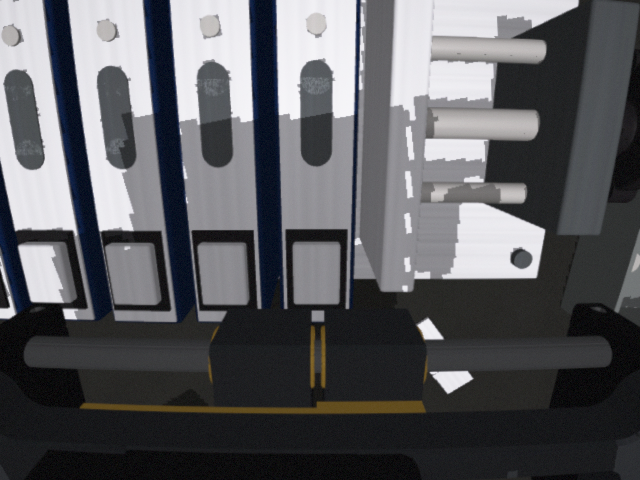

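The cell is now nearly flush: its terminal's front edge is at row ~305 and the neighbour's at ~304. I creep until the fence is felt.

```bash
python3 -m creep '{"gripper":[0,0,0,0,0,0,0,0,0,0],"slide":[[0.0003,0,0],[0,0,0],[0.0003,0,0],[0,0,0],[0.0003,0,0],[0,0,0],[0,0,0],[0,0,0],[0,0,0],[0,0,0]],"dr":[[0,0,0],[0,0,0],[0,0,0],[0,0,0],[0,0,0],[0,0,0],[0,0,0],[0,0,0],[0,0,0],[0,0,0]]}'
```

```text
clock: 6.25
tcp_pos: [0.4624, -0.006, 0.2478]
tcp_rot: [[0.985, -0.171, -0.001], [-0.171, -0.985, 0.0], [-0.001, 0.0, -1.0]]
ft_force: [-4.4, 1.1, 2.2]
opening: 0.008
gripper_force: 2.5
```

```bash
python3 -m creep '{"gripper":[0,0,0,0,0,0,0,0,0,0],"slide":[[0.0003,0,0],[0,0,0],[0.0002,0,0],[0,0,0],[0,0,0],[0,0,0],[0,0,0],[0,0,0],[0,0,0],[0,0,0]],"dr":[[0,0,0],[0,0,0],[0,0,0],[0,0,0],[0,0,0],[0,0,0],[0,0,0],[0,0,0],[0,0,0],[0,0,0]]}'
```

```text
clock: 7.25
tcp_pos: [0.4626, -0.0061, 0.2476]
tcp_rot: [[0.985, -0.171, -0.003], [-0.171, -0.985, 0.0], [-0.003, 0.0, -1.0]]
ft_force: [-7.3, 1.0, 4.3]
opening: 0.006
gripper_force: 3.5
```

```bash
python3 -m creep '{"gripper":[0,0,0,0,0,0,0,0,0,0],"slide":[[0.0003,0,0],[0,0,0],[0.0003,0,0],[0,0,0],[0,0,0],[0,0,0],[0,0,0],[0,0,0],[0,0,0],[0,0,0]],"dr":[[0,0,0],[0,0,0],[0,0,0],[0,0,0],[0,0,0],[0,0,0],[0,0,0],[0,0,0],[0,0,0],[0,0,0]]}'
```

```text
clock: 8.25
tcp_pos: [0.4629, -0.0061, 0.2475]
tcp_rot: [[0.985, -0.171, -0.004], [-0.171, -0.985, 0.001], [-0.004, 0.0, -1.0]]
ft_force: [-8.7, 2.5, 5.2]
opening: 0.003
gripper_force: 4.6
```

The force climbs steadily past 9 N, well above the sliding force, so the cell is on the fence. I withdraw and check.

```bash
python3 -m creep '{"gripper":[0,0,0,0,0,0,0,0,0,0],"slide":[[-0.002,0,0],[-0.008,0,0],[-0.015,0,0],[-0.02,0,0],[-0.02,0,0],[-0.005,0,-0.03],[0,0,-0.03],[0,0,-0.03],[0,0,0],[0,0,0]],"dr":[[0,0,0],[0,0,0],[0,0,0],[0,0,0],[0,0,0],[0,0,0],[0,0,0],[0,0,0],[0,0,0],[0,0,0]]}'
python3 - <<'E'
from h import *
import pickle
s=bot.state();i=bot.snapshot("wrist");pickle.dump(s,open("s4.pkl","wb"))
cv2.imwrite("pics/w4.png",cv2.resize(i[40:220,150:390],None,fx=3,fy=3,interpolation=cv2.INTER_CUBIC));print(s["clock"],s["tcp_pos"],s["ft_force"])
E
```

```text
clock: 9.25
tcp_pos: [0.3947, 0.0057, 0.3384]
tcp_rot: [[0.985, -0.171, 0.003], [-0.171, -0.985, -0.0], [0.003, -0.0, -1.0]]
ft_force: [-0.4, -0.1, -0.5]
opening: 0.003
gripper_force: 0.0
9.25 [0.39469797 0.00570713 0.33844155] [-0.39783458 -0.14965073 -0.50107418]
```

View pics/w4.png

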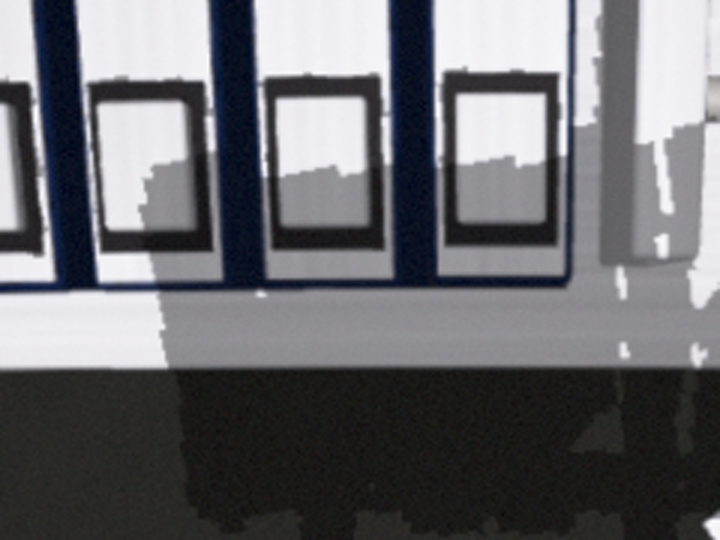

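The crop shows the pushed cell's front edge (crop row ~278) on the same line as its neighbours (281, 285), so it is flush, and the robot is clear.

```bash
python3 -c "
from cell import bot
print(bot.sign_off())"
```

```text
the job is handed in; nothing more can be done
None
```

The proud cell (at the -y end of the row) is pushed back against the fence and looks flush with the row. The last wrist force reading while pressing was about 10 N. The arm is withdrawn and the job handed in; sign-off gave no verdict.

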